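Clamp a round bar in the V-blocks

TASK

Take the round aluminium bar from its wooden rest and lower it, without dropping it, into the grooves of the two steel V-blocks, so that it lies fully down in both and stands out about equally at each end. Then swing the hinged strap over by its black handle until it rests on the bar, and let go. Do not disturb the roll of tape or the two pots.

Things in the scene. Friction and masses are not known exactly. Their poses are not given: they have to be found in the camera images.
- bar_center (a point): Centre of the loose bar: plain round aluminium bar, 30 mm diameter, 190 mm long, about 0.36 kg. Its x axis runs along the bar (ends alike). At the start it lies level in the wooden rest, its centre 45 mm above the bench.
- bar: The same bar; this point is on its surface at mid-length, 15 mm from its axis, and turns with it.
- rest: Wooden bar rest, fixed: base 128 x 66 x 10 mm, origin at the centre of its underside. Two notched uprights, 60 mm wide (y), 41 mm high, stand from 42 to 58 mm either side of the middle along x; between them 84 mm are free above the base for fingers, which can take the bar at its middle, closing along y. The bar lies along x.
- seat (a point): Where the bar's centre belongs, in the middle between the two V-blocks, 55 mm above the bench. x axis along the grooves (the bar's direction), y across them, z up. Lying down in both grooves, the bar has its axis through this point along x and stands out 19 mm at each end.
- fixture: Fixture, fixed: steel base plate 176 x 124 x 12 mm, origin under its centre, 55 mm below seat, same axes. Each V-block spans 44 to 76 mm along +x or -x, is 64 mm wide, top at 52 mm, with a 90 degree groove, mouth 36 mm wide. Between the blocks 88 mm are free above the plate for fingers. The strap's hinge (clevis, top 85 mm high) stands at +y beside the +x block.
- strap_pivot (a point): Point on the strap's hinge axis, level with the middle of its handle along x: 23 mm in x, 50 mm in y and 19 mm in z from seat, in seat's axes (74 mm above the bench). The hinge axis is parallel to seat's x axis. The axes of this point are those of seat.
- strap_handle (a point): Middle of the strap's handle: black round rod, 12 mm diameter, 47 mm long, parallel to the hinge axis, 110 mm from it, standing out from the strap's side towards seat's -x. Pinch it from above, closing along seat's y; it turns between the fingers as the strap swings. The strap is flat steel, 22 x 8 mm, over the +x V-block (49 to 71 mm in x from seat).
- strap (a joint): Strap angle (rad): 0 = level across the groove, resting on the fully seated bar, handle towards -y; grows as it opens up and over to +y: 1.57 upright, 3.0 open stop (closed stop -0.15). Handle at y = -0.110 cos, z = 0.110 sin (m) from strap_pivot in seat's axes. Stiff hinge: stays at any angle, about 3 N at the handle moves it. Starts at 2.5 to 2.9.
- tall_pot: Bystander: tall pot with a blue-green screw lid, 56 mm diameter, 70 mm high, nearest the robot. Origin under its middle.
- tape: Bystander: roll of masking tape lying flat, 98 mm diameter, 25 mm high, at the right. Origin under its middle.
- pot: Bystander: squat pot with a red screw lid, 62 mm diameter, 48 mm high, at the back. Origin under its middle.

How it is judged (in metres and radians):
On the way, in this order (a step that is already met when the one before it is completed fails the run):
1. the bar lies in both V-grooves, strap still open (y of bar_center in the frame of seat between -0.004 and 0.004 m and z of bar_center in the frame of seat between -0.004 and 0.004 m and x of bar_center in the frame of seat between -0.02 and 0.02 m and angle between the x axis of bar_center and the x axis of seat, either way round below 0.06 rad and value of joint strap above 1.2 rad), for 0.2 s.
2. the strap is swung over onto the bar (y of bar_center in the frame of seat between -0.004 and 0.004 m and z of bar_center in the frame of seat between -0.004 and 0.004 m and x of bar_center in the frame of seat between -0.02 and 0.02 m and angle between the x axis of bar_center and the x axis of seat, either way round below 0.06 rad and value of joint strap between -0.07 and 0.07 rad), for 0.2 s.
At the end, for the whole second after the job is handed in: The bar lies down in both V-grooves (axis within 4 mm of seat in y and z, within 0.06 rad of the groove, middle within 20 mm of seat along the groove), the strap is closed on it (angle within 0.07 rad of 0), all at rest and let go (all of step 2 and linear speed of bar below 0.02 m/s); the robot touches nothing.
It fails at once if the tape or a pot is moved more than 30 mm (distance of any of tall_pot, tape, pot from where it was at the start of the episode above 0.03 m).
It fails at once if the bar is dropped (falls free at over 0.6 m/s, about 20 mm) (linear speed of bar above 0.6 m/s and contact force between the fingers and bar below 0.05 N).
It also fails if it takes over 58 s, if anything falls off the work surface, if the arm or the gripper's body presses on something with over 40 N, if the wrist force passes 120 N, or if a joint passes its speed limit or range.

ROBOT

A 6-joint arm with a two-finger parallel gripper is mounted at the origin on a cart in front of the work surface, level with it; the furniture and walls round the work are solid. World frame = base frame: x ahead of the robot, y to its left, z up, the work surface at z = 0. Lengths are in mm, angles in rad, forces in N, time in s.
With the tool pointing down it reaches from about 325 to 875 mm from the base axis. Payload 4.4 kg.
Tool frame: the origin (TCP) lies between the finger pads; the fingertips stand 11 mm ahead of it and the grasp point (between the pads) lies 8 mm behind it; z points along the fingers, y is the direction in which the jaws open and shut (so a half turn about z gives the same grasp; the last joint's range is limited). The gripper opens to 85 mm and grips with 20 to 120 N. Pads are 22 mm wide; open, the fingers measure 114 mm over their backs; the gripper's body (76 mm by 85 mm) begins 54 mm behind the grasp point. The pads swing forward as they close: fully open they stand 13 mm farther back than shut.
Start: joints at [-1.363, 0.207, 1.542, -0, 1.393, -0.15], TCP at [201.361, -538.592, 242.282] pointing down, gripper open.
Joint ranges: [-2.73, 2.73], [-0.86, 2.22], [0.23, 2.46], [-1.11, 4.25], [0.08, 2.63], [-2.82, 2.82]. Speed limits (rad/s): [2.79, 2.79, 3.14, 3.14, 3.14, 3.14].

INTERFACE

Orientations are given as a unit quaternion [x, y, z, w].
In Python, from bench import robot gives the robot as it stands.
- The arm moves only by the tool carry_out, never from a script. Its argument "increments" is a list that holds one entry, the list of rows, each a list of 7 numbers: the shift along the tool's x, y, z in cm, then the turn, a rotation vector about the tool's x, y, z in units of 5 degrees (1.0 is 5 degrees), then the opening, from 0 (shut) to 1 (fully open). In form: [[[dx, dy, dz, rx, ry, rz, claw], ...]]. A call has 1 to 8 rows; each row is the pose to reach, as a shift and turn from the pose commanded when the call began, along the tool's axes at that moment; what a row does not reach only later rows make up. A row lasts 1/10 s, in which the tool goes at most 50 mm and 8.59 degrees, less where a joint would pass 70% of its speed; a pose out of reach is approached as far as the arm can. A call with a gripper value outside its range is refused whole. The fingers move at their own pace and stop on an object; "force" is the grip in N (left out, the last holds). Time passes only in rows, so rows that repeat a pose let the fingers close. It gives the time, the measured TCP pose, the force and the opening at its end, in the units of the state.
- robot.sense(): the state, without advancing time (a new reading comes with each control period).
- robot.camera(name): name is "scene" or "top"; returns the picture (400x640x3 uint8, red, green, blue); there is no depth.
- robot.camera_model(name): a dict with "camera_matrix" (3x3 intrinsics, pixels), "k1" (the pictures are not rectified: a ray, as slopes to the right and down, at radius r is drawn at 1 + k1 r^2 times it, then the intrinsics apply), "rvec" (rotation vector, rad) and "tvec" (3), from world to camera coordinates, as OpenCV has them. Camera axes: x right, y down, z forward; pixel columns grow to the right and rows downward; lengths in mm; the calibration is good to about 2 mm. A picture is of the moment at which its call begins. camera_model takes no time and is no camera call.
- robot.hand_in(): hands the job in, once; it reports no verdict.
The state is a dict: "time": time; "qpos": joint angles; "qvel": joint speeds; "tau": joint torques, N m; "position": TCP position; "eef_rot": TCP orientation; "wrist_force": force on the tool from outside, world axes, zero at the start; "moment": the same for the moment, N m; "width": finger opening in mm.
Only numpy, scipy, OpenCV 4.12 (cv2) and the standard library are available. Lean on these libraries where they do the work, as an engineer would, in place of code of your own. Each camera call takes 0.05 s, during which the arm holds its last target. There are 200 camera calls.

## Working session

There is one attempt and no reset: what is moved stays moved. The work goes in short steps, Python scripts to look and compute and a tool call to move; the robot and the scene stay as the last step left them, time stands still between calls to the robot, and variables do not carry over. Pictures are saved under pics/ and viewed, about 8 in all and at most 12, crops included, and the job is handed in when it is done.

Besides the shell and the picture viewer there is one more tool, called by a JSON object that holds its "name" and its "arguments". carry_out: Moves the arm, as the interface text tells. Its arguments: {"type":"object","properties":{"increments":{"type":"array","items":{"type":"array","items":{"type":"array","items":{"type":"number"}}}},"force":{"type":"number"}},"required":["increments"]}

```bash
mkdir -p pics; ls; python3 - <<'E'
from bench import robot
import cv2
for n in("scene","top"):
    cv2.imwrite(f"pics/{n}0.png",cv2.cvtColor(robot.camera(n),cv2.COLOR_RGB2BGR))
    print(n,robot.camera_model(n))
print(robot.sense())
E
```

```text
pics
scene {'camera_matrix': array([[401.29207253,   0.        , 320.59314042],
       [  0.        , 401.29207253, 199.04983778],
       [  0.        ,   0.        ,   1.        ]]), 'k1': -0.02860123165244579, 'rvec': array([ 0.72831129, -2.49062988,  1.25788742]), 'tvec': array([453.25292421, 253.84497472, 891.07890592])}
top {'camera_matrix': array([[392.40910487,   0.        , 319.87515055],
       [  0.        , 392.40910487, 200.59607056],
       [  0.        ,   0.        ,   1.        ]]), 'k1': 0.025747136628545043, 'rvec': array([ 2.14413619, -2.09945299,  0.1629401 ]), 'tvec': array([ -20.16696309,  566.18439155, 1184.29802421])}
{'time': 0.1, 'qpos': array([-1.36347829e+00,  2.07337261e-01,  1.54282068e+00, -1.49725690e-05,
        1.39350949e+00, -1.50517387e-01]), 'qvel': array([-0.00180463, -0.00052776, -0.00304261,  0.00026941,  0.00183101,
        0.00248074]), 'tau': array([-8.37496736e-04, -3.84089541e+01, -2.92549145e+01, -1.57322197e-04,
        4.82676391e-03,  2.73344313e-06]), 'position': array([ 201.22945102, -537.92755072,  241.23590607]), 'eef_rot': array([ 9.84036112e-01,  1.77965877e-01, -3.68227686e-05, -1.03675954e-03]), 'wrist_force': array([-0.9979835 , -0.08156121,  0.03289265]), 'moment': array([-0.00887594, -0.02826278, -0.01810655]), 'width': 85.34913779744349}
```

View pics/scene0.png

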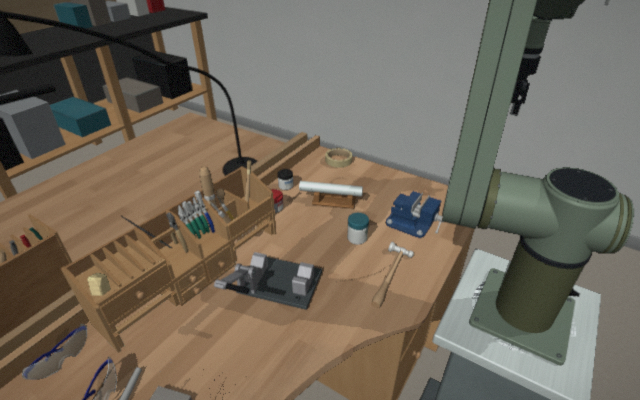

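View pics/top0.png

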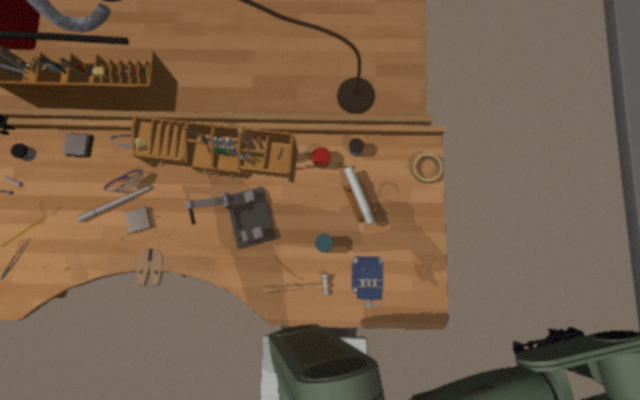

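The scene view shows the bar at about (331,188) and the fixture at about (270,280). In the top view the bar runs (347,170)–(371,220), the fixture is near (252,217), and the open strap's handle is near (192,213). I'll enlarge both next.

```bash
cat > h.py <<'E'
import numpy as np, cv2
from bench import robot
def und(n,uv):
    m=robot.camera_model(n);K=m["camera_matrix"]
    return cv2.undistortPoints(np.float64(uv).reshape(-1,1,2),K,np.array([m["k1"],0,0,0,0.])).reshape(-1,2)
# note: k1 forward model identical to OpenCV's radial term
def ray(n,uv):
    m=robot.camera_model(n);R=cv2.Rodrigues(m["rvec"])[0]
    p=und(n,uv);d=np.c_[p,np.ones(len(p))]@R
    return -R.T@m["tvec"],d
def plane(n,uv,z):
    c,d=ray(n,uv);return c+d*((z-c[2])/d[:,2])[:,None]
def two(uvs,uvt):
    c1,d1=ray("scene",uvs);c2,d2=ray("top",uvt);out=[]
    for a,b in zip(d1,d2):
        s=np.linalg.lstsq(np.c_[a,-b],c2-c1,rcond=None)[0]
        p,q=c1+s[0]*a,c2+s[1]*b;out.append(np.r_[(p+q)/2,np.linalg.norm(p-q)])
    return np.array(out)
def proj(n,P):
    m=robot.camera_model(n)
    return cv2.projectPoints(np.float64(P).reshape(-1,1,3),m["rvec"],m["tvec"],m["camera_matrix"],np.array([m["k1"],0,0,0,0.]))[0].reshape(-1,2)
E
python3 - <<'E'
from h import *
np.set_printoptions(precision=1,suppress=True)
t=cv2.imread("pics/top0.png");s=cv2.imread("pics/scene0.png")
for n,im,(x0,x1,y0,y1) in (("top",t,(335,385,160,230)),("scene",s,(290,370,175,200))):
    h=cv2.cvtColor(im,cv2.COLOR_BGR2HSV)[y0:y1,x0:x1]
    m=((h[...,1]<60)&(h[...,2]>140)).astype(np.uint8)
    c=max(cv2.findContours(m,0,2)[0],key=cv2.contourArea)
    r=cv2.minAreaRect(c);b=cv2.boxPoints(r)+[x0,y0]
    print(n,r,b.ravel()); 
    if n=="top":print(plane(n,b,45))
a=cv2.resize(t[180:255,180:285],None,fx=6,fy=6,interpolation=2)
b=cv2.resize(s[240:315,205:335],None,fx=6,fy=6,interpolation=2)
cv2.imwrite("pics/a.png",a);cv2.imwrite("pics/b.png",b)
E
```

```text
top ((23.313350677490234, 34.91968536376953), (60.00769805908203, 7.019688606262207), 66.1612548828125) [343.  168.9 349.4 166.1 373.7 220.9 367.2 223.8]
[[ 671.4  -79.6   45. ]
 [ 681.1 -100.    45. ]
 [ 506.1 -177.1   45. ]
 [ 496.8 -157.2   45. ]]
scene ((40.0267219543457, 12.195326805114746), (62.72404861450195, 9.0180025100708), 5.013113975524902) [298.4 188.9 299.2 180.  361.7 185.4 360.9 194.4]
```

View pics/a.png

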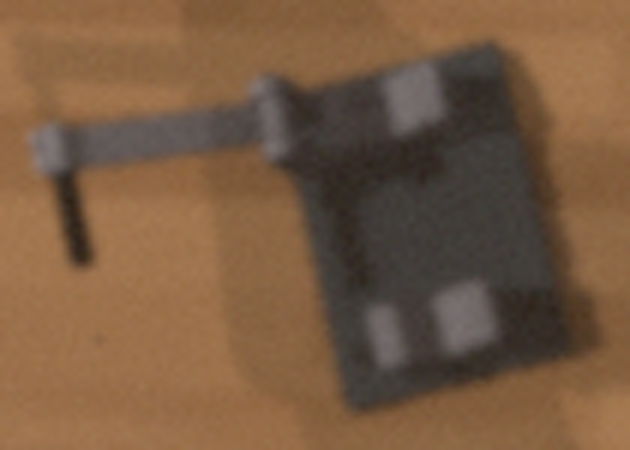

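View pics/b.png

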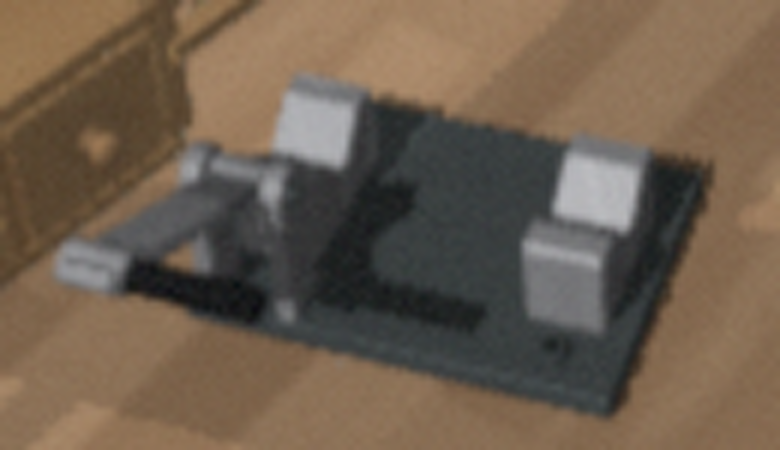

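Crop a shows plate corners at about (497,42), (575,352) and (352,408), groove lines near (386,100) and (436,320), and the handle from (62,175) to (82,262). In crop b the handle runs (128,275)–(262,302).

```bash
cat >> h.py <<'E'
np.set_printoptions(precision=1,suppress=True)
def A(p,o,f=6): return (np.float64(p)+.5)/f-.5+np.array(o)
E
python3 - <<'E'
from h import *
for n in("scene","top"): print(n,ray(n,[[320,200]])[0])
c=plane("top",A([[497,42],[575,352],[352,408]],(180,180)),12)
print("corners",c, np.linalg.norm(c[0]-c[1]),np.linalg.norm(c[1]-c[2]),"ctr",(c[0]+c[2])/2)
for i,j in((1,0),):
    print("yaw",np.arctan2(*(c[i]-c[j])[[1,0]]))
e=c[2]-c[1];print("yaw from short",np.arctan2(-e[0],e[1]))
# scene plate right corners top surface
print("scene corners z12",plane("scene",A([[708,165],[612,403]],(205,240)),12))
g=plane("top",A([[386,100],[436,320]],(180,180)),33.8);print("groove",g)
# block -y outer top edges centre: top (445,~92),(497,~312) z52
print("-y top edges",plane("top",A([[443,92],[496,310]],(180,180)),52))
print("+y top edge -x block",plane("top",A([[369,340]],(180,180)),52))
print("handle ends",two(A([[128,277],[262,302]],(205,240)),A([[62,172],[82,262]],(180,180))))
print("bar ends",two([[298.8,184.5],[361.3,190]],[[346.2,167.5],[370.5,222.3]]))
t=cv2.imread("pics/top0.png");s=cv2.imread("pics/scene0.png")
a=cv2.resize(t[155:235,325:395],None,fx=6,fy=6,interpolation=2)
b=cv2.resize(s[165:240,285:370],None,fx=5,fy=5,interpolation=2)
b=cv2.copyMakeBorder(b,0,480-375,0,0,0)
cv2.imwrite("pics/c.png",np.hstack([cv2.resize(a,(350,400)),b[:400]]))
# bystanders
h=cv2.cvtColor(t,cv2.COLOR_BGR2HSV)
for nm,(u,v),z in(("tall",(324,243),70),("tape",(428,167),25),("pot",(321,157),48)): print(nm,plane("top",[[u,v]],z))
E
```

```text
scene [ 72.7 720.8 734.2]
top [ 354.4  -34.8 1263.6]
corners [[615.7 181.3  12. ]
 [448.3 131.6  12. ]
 [416.3 248.6  12. ]] 174.6579544026893 121.32039194257965 ctr [516. 215.  12.]
yaw -2.8534000431231323
yaw from short 0.2669939856948922
scene corners z12 [[447.8 132.2  12. ]
 [412.7 253.9  12. ]]
groove [[578.5 235.2  33.8]
 [461.9 202.4  33.8]]
-y top edges [[580.  201.5  52. ]
 [466.1 168.1  52. ]]
+y top edge -x block [[449.3 232.9  52. ]]
handle ends [[522.5 371.7 126.6   0.2]
 [477.6 357.3 128.5   1.7]]
bar ends [[ 675.1  -89.8   47.9    0.6]
 [ 501.5 -167.1   47.     0.2]]
tall [[432.7 -24.1  70. ]]
tape [[ 687.6 -354.5   25. ]]
pot [[708.6  -8.6  48. ]]
```

View pics/c.png

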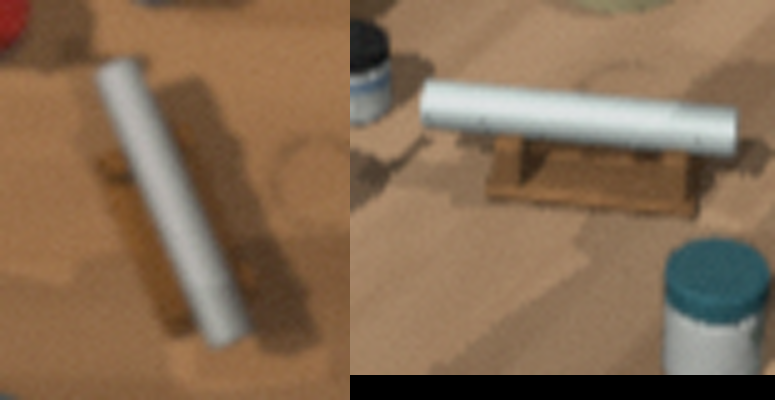

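Crop c shows the bar alone on its rest. In the top view its axis runs (117,63)–(229,343), with clear room for fingers at mid-length. The bright mask leaves out the shaded flank, so I'll refine it with the saturation edge, and refine the blocks the same way.

```bash
python3 - <<'E'
from h import *
t=cv2.imread("pics/top0.png");s=cv2.imread("pics/scene0.png")
for n,im,(x0,x1,y0,y1) in (("top",t,(335,385,160,230)),("scene",s,(290,370,177,200))):
  h=cv2.cvtColor(im,cv2.COLOR_BGR2HSV)[y0:y1,x0:x1]
  for S in(50,70,90,110):
    m=((h[...,1]<S)&(h[...,2]>50)).astype(np.uint8)
    c=max(cv2.findContours(m,0,2)[0],key=cv2.contourArea)
    c=c.reshape(-1,2);r=cv2.minAreaRect(c);b=np.array(r[0])+[x0,y0];print(n,S,b,np.array(r[1])+1,r[2],plane(n,[b],45))
# top profile across bar at mid: S,V along normal
c0=np.array([358.8,195.2]);d=np.array([.915,-.403])
hs=cv2.cvtColor(t,cv2.COLOR_BGR2HSV)
for k in np.arange(-10,12,1.):
    acc=[]
    for a in np.arange(-12,13,2):
        p=c0+k*d+a*np.array([.403,.915]);acc.append(cv2.getRectSubPix(t,(1,1),tuple(p.astype(np.float32)))[0,0])
    print(k,np.mean(acc,0).round())
E
```

```text
top 50 [359.  194.8] [61.5 10.3] 66.80140686035156 [[ 588.2 -131.1   45. ]]
top 70 [358.9 194.9] [61.7 10.9] 66.57130432128906 [[ 587.9 -130.9   45. ]]
top 90 [359.  194.8] [62.6 11.9] 66.80140686035156 [[ 588.2 -131.1   45. ]]
top 110 [359.  194.8] [63.4 12.8] 66.61477661132812 [[ 588.1 -131.1   45. ]]
scene 50 [330.5 188. ] [64.9 11.3] 5.710593223571777 [[ 585.8 -129.    45. ]]
scene 70 [330.5 188.1] [65.  11.9] 5.314545154571533 [[ 585.7 -128.8   45. ]]
scene 90 [330.1 188.4] [66.1 14. ] 6.072457313537598 [[ 586.  -126.8   45. ]]
scene 110 [329.5 188. ] [23. 80.] 90.0 [[ 588.5 -127.6   45. ]]
-10.0 [ 42.  80. 121.]
-9.0 [ 40.  78. 118.]
-8.0 [ 38.  74. 115.]
-7.0 [ 38.  73. 112.]
-6.0 [ 47.  77. 112.]
-5.0 [ 72.  92. 116.]
-4.0 [109. 121. 131.]
-3.0 [142. 149. 153.]
-2.0 [163. 168. 171.]
-1.0 [171. 175. 179.]
0.0 [169. 174. 176.]
1.0 [159. 165. 167.]
2.0 [145. 152. 152.]
3.0 [126. 133. 134.]
4.0 [103. 110. 115.]
5.0 [74. 85. 97.]
6.0 [49. 67. 89.]
7.0 [37. 61. 89.]
8.0 [37. 63. 92.]
9.0 [41. 67. 96.]
10.0 [46. 71. 99.]
11.0 [ 49.  73. 102.]
```

```bash
cat >> h.py <<'E'
from scipy.spatial.transform import Rotation as Ro
SEAT=np.array([515.6,216.5,55.]);YAW=.278
def seat(x,y,z): # seat coords -> world
    c,s=np.cos(YAW),np.sin(YAW);return SEAT+[c*x-s*y,s*x+c*y,z]
def go(p,yaw,st=None):
    st=st or robot.sense();R=Ro.from_quat(st["eef_rot"])
    T=Ro.from_euler("z",yaw)*Ro.from_euler("x",np.pi)
    d=R.inv().apply(np.array(p)-st["position"])/10
    r=(R.inv()*T).as_rotvec()/np.deg2rad(5)
    print("shift cm",d.round(2),"turn",r.round(2))
    print("t",st["time"],"pos",st["position"],"w",st["width"],"F",st["wrist_force"])
E
python3 -c "
from h import *
go([587.5,-130,140],.41)"
```

```text
shift cm [ 50.5 -24.7  10.2] turn [-0.  -0.  -0.6]
t 0.1 pos [ 201.2 -537.9  241.2] w 85.34913779744349 F [-1.  -0.1  0. ]
```

{"name": "carry_out", "arguments": {"increments": [[[50.5,-24.7,3,0,0,-0.6,1],[50.5,-24.7,3,0,0,-0.6,1],[50.5,-24.7,3,0,0,-0.6,1],[50.5,-24.7,3,0,0,-0.6,1],[50.5,-24.7,3,0,0,-0.6,1],[50.5,-24.7,3,0,0,-0.6,1],[50.5,-24.7,3,0,0,-0.6,1],[50.5,-24.7,3,0,0,-0.6,1]]], "force": 40}}

```text
time: 0.9
position: [476.8, -246.7, 220.5]
eef_rot: [0.979, 0.204, -0.0, -0.0]
wrist_force: [1.1, 0.7, 0.4]
width: 85.3
```

```bash
python3 -c "
from h import *
go([587.5,-130,140],.41)"
```

```text
shift cm [14.8 -6.3  8.1] turn [-0.  0.  0.]
t 0.9 pos [ 476.8 -246.7  220.5] w 85.3031142684912 F [1.1 0.7 0.4]
```

{"name": "carry_out", "arguments": {"increments": [[[14.8,-6.3,4,0,0,0,1],[14.8,-6.3,4,0,0,0,1],[14.8,-6.3,4,0,0,0,1],[14.8,-6.3,8,0,0,0,1],[14.8,-6.3,8,0,0,0,1],[14.8,-6.3,8,0,0,0,1],[14.8,-6.3,8,0,0,0,1]]]}}

```text
time: 1.6
position: [587.1, -133.0, 142.5]
eef_rot: [0.979, 0.203, 0.001, 0.001]
wrist_force: [0.8, 0.2, -0.3]
width: 85.3
```

```bash
python3 - <<'E'
from h import *
go([587.5,-130,140],.41);go([587.5,-130,37],.41)
t=robot.camera("top")[...,::-1];s=robot.camera("scene")[...,::-1]
a=cv2.resize(t[150:240,320:400],(400,450),interpolation=2)
b=cv2.resize(s[125:215,290:370],(400,450),interpolation=2)
cv2.imwrite("pics/d.png",np.hstack([a,b]))
E
```

```text
shift cm [ 0.2 -0.3  0.2] turn [ 0. -0. -0.]
t 1.6 pos [ 587.1 -133.   142.5] w 85.3043917346513 F [ 0.8  0.2 -0.3]
shift cm [ 0.1 -0.3 10.6] turn [ 0. -0. -0.]
t 1.6 pos [ 587.1 -133.   142.5] w 85.3043917346513 F [ 0.8  0.2 -0.3]
```

View pics/d.png

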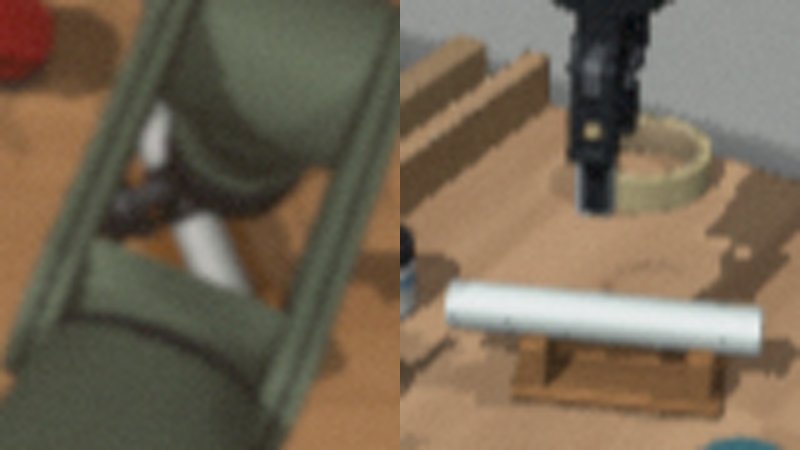

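The gripper stands squarely over the bar's middle, with the fingertips at (597,210) in the scene crop above the bar's midpoint at about (603,315). I'll go down.

{"name": "carry_out", "arguments": {"increments": [[[0.1,-0.3,4,0,0,0,1],[0.1,-0.3,7,0,0,0,1],[0.1,-0.3,9,0,0,0,1],[0.1,-0.3,10.6,0,0,0,1],[0.1,-0.3,10.6,0,0,0,1],[0.1,-0.3,10.6,0,0,0,1]]]}}

```text
time: 2.3
position: [587.1, -129.4, 36.2]
eef_rot: [0.979, 0.203, 0.001, 0.001]
wrist_force: [-0.7, 0.2, 0.2]
width: 85.6
```

```bash
python3 -c "
from h import *
go([587.5,-130,37],.41)"
```

```text
shift cm [ 0.   0.1 -0.1] turn [ 0. -0. -0.]
t 2.3 pos [ 587.1 -129.4   36.2] w 85.55852506560336 F [-0.7  0.2  0.2]
```

Clear of contact (0.7 N). Close gradually to watch for side force.

{"name": "carry_out", "arguments": {"increments": [[[0,0,-0.1,0,0,0,0.6],[0,0,-0.1,0,0,0,0.6],[0,0,-0.1,0,0,0,0.45],[0,0,-0.1,0,0,0,0.45],[0,0,-0.1,0,0,0,0.4],[0,0,-0.1,0,0,0,0.4],[0,0,-0.1,0,0,0,0.4]]], "force": 40}}

```text
time: 3.0
position: [586.8, -129.0, 36.3]
eef_rot: [0.979, 0.204, 0.0, 0.0]
wrist_force: [1.0, -2.3, 1.4]
width: 34.3
```

{"name": "carry_out", "arguments": {"increments": [[[0,0,0,0,0,0,0.3],[0,0,0,0,0,0,0.2],[0,0,0,0,0,0,0.1],[0,0,0,0,0,0,0],[0,0,0,0,0,0,0],[0,0,0,0,0,0,0],[0,0,0,0,0,0,0]]], "force": 60}}

```text
time: 3.7
position: [587.8, -130.8, 37.1]
eef_rot: [0.979, 0.204, 0.001, 0.002]
wrist_force: [2.3, -5.7, 0.5]
width: 28.1
```

Gripped at 28 mm. Lift gently.

{"name": "carry_out", "arguments": {"increments": [[[0,0,-0.5,0,0,0,0],[0,0,-1.5,0,0,0,0],[0,0,-3,0,0,0,0],[0,0,-5,0,0,0,0],[0,0,-8,0,0,0,0],[0,0,-11,0,0,0,0],[0,0,-13,0,0,0,0],[0,0,-13,0,0,0,0]]]}}

```text
time: 4.5
position: [589.0, -129.1, 171.0]
eef_rot: [0.979, 0.204, 0.004, 0.002]
wrist_force: [1.1, -0.4, -3.6]
width: 28.3
```

```bash
python3 - <<'E'
from h import *
go([587.5,-130,167],.41);go(seat(0,0,110),YAW)
s=robot.camera("scene")[...,::-1]
cv2.imwrite("pics/e.png",cv2.resize(s[80:220,240:420],(720,560),interpolation=2))
h=cv2.cvtColor(s.copy(),cv2.COLOR_BGR2HSV)
E
```

```text
shift cm [-0.2  0.   0.4] turn [ 0.1 -0.1  0. ]
t 4.5 pos [ 589.  -129.1  171. ] w 28.280231867748032 F [ 1.1 -0.4 -3.6]
shift cm [  7.1 -34.6   0.4] turn [ 0.1 -0.1  1.5]
t 4.5 pos [ 589.  -129.1  171. ] w 28.280231867748032 F [ 1.1 -0.4 -3.6]
```

View pics/e.png

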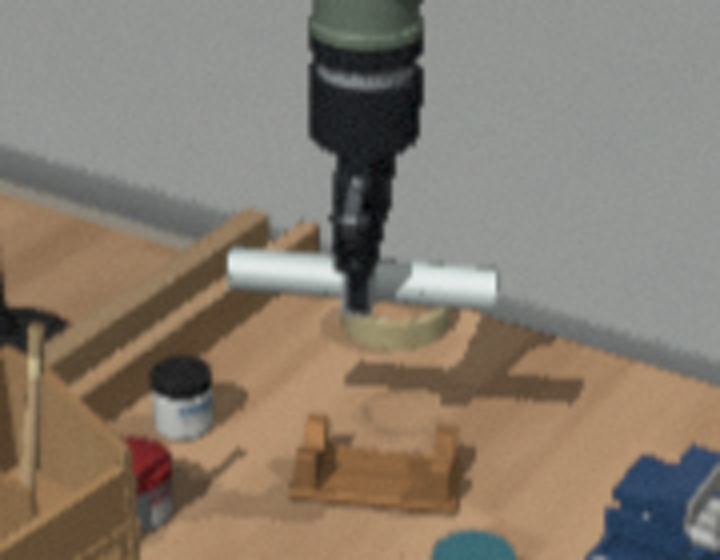

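The bar is held level at its middle: ends at (231,268) and (495,286), fingers at about (360,290). I'll carry it over the seat.

{"name": "carry_out", "arguments": {"increments": [[[1,-4,0.4,0,0,0.2,0],[2,-8,0.4,0,0,0.4,0],[3,-12,0.4,0,0,0.6,0],[4,-16,0.4,0,0,0.8,0],[5,-20,0.4,0,0,1.0,0],[5.5,-24,0.4,0,0,1.2,0],[6,-28,0.4,0,0,1.4,0],[6.6,-31.5,0.4,0,0,1.5,0]]]}}

```text
time: 5.35
position: [518.4, 188.2, 159.7]
eef_rot: [0.99, 0.139, -0.002, -0.0]
wrist_force: [1.1, 0.0, -2.9]
width: 28.3
```

```bash
python3 - <<'E'
from h import *
print(plane("scene",[[363/4+240-.4,277/4+80-.4]],178))
go(seat(0,0,90),YAW)
E
```

```text
[[ 588.5 -129.8  178. ]]
shift cm [ 0.5 -2.8  1.5] turn [-0.   0.1  0. ]
t 5.35 pos [518.4 188.2 159.7] w 28.29842697875981 F [ 1.1  0.  -2.9]
```

Bar mid matches TCP within 1 mm. Centre over the seat.

{"name": "carry_out", "arguments": {"increments": [[[0.5,-2.8,1,0,0,0,0],[0.5,-2.8,1.5,0,0,0,0],[0.5,-2.8,1.5,0,0,0,0],[0.5,-2.8,1.5,0,0,0,0]]]}}

```text
time: 5.75
position: [517.5, 214.0, 145.7]
eef_rot: [0.99, 0.139, -0.001, 0.0]
wrist_force: [0.9, 0.6, -3.7]
width: 27.9
```

```bash
python3 - <<'E'
from h import *
go(seat(0,0,40),YAW)
t=robot.camera("top")[...,::-1];s=robot.camera("scene")[...,::-1]
a=cv2.resize(t[170:260,200:280],(400,450),interpolation=2)
b=cv2.resize(s[220:310,240:320],(400,450),interpolation=2)
cv2.imwrite("pics/f.png",np.hstack([a,b]))
E
```

```text
shift cm [-0.1 -0.3  5.1] turn [0. 0. 0.]
t 5.75 pos [517.5 214.  145.7] w 27.868612083007736 F [ 0.9  0.6 -3.7]
```

View pics/f.png

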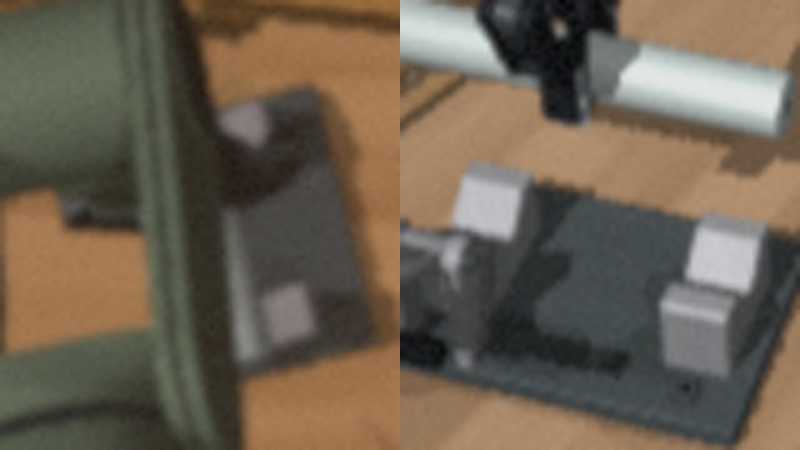

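The bar is parallel above the grooves: in the scene crop it sits directly above the line between the blocks at (490,210) and (725,250), and in the top crop its end at (245,350) is next to the groove. I'll lower it in stages.

{"name": "carry_out", "arguments": {"increments": [[[-0.1,-0.3,2,0,0,0,0],[-0.1,-0.3,4,0,0,0,0],[-0.1,-0.3,6,0,0,0,0],[-0.1,-0.3,7.6,0,0,0,0],[-0.1,-0.3,7.6,0,0,0,0],[-0.1,-0.3,7.6,0,0,0,0]]]}}

```text
time: 6.45
position: [517.0, 216.8, 71.3]
eef_rot: [0.99, 0.139, 0.0, 0.0]
wrist_force: [-0.9, -0.5, -2.9]
width: 28.3
```

```bash
python3 - <<'E'
from h import *
go(seat(0,0,-8),YAW)
s=robot.camera("scene")[...,::-1];t=robot.camera("top")[...,::-1]
cv2.imwrite("pics/g.png",np.hstack([cv2.resize(s[225:315,225:325],(500,450),interpolation=2),cv2.resize(t[190:250,230:270],(300,450),interpolation=2)]))
E
```

```text
shift cm [-0.1 -0.   2.4] turn [ 0. -0.  0.]
t 6.45 pos [517.  216.8  71.3] w 28.327444726868066 F [-0.9 -0.5 -2.9]
```

View pics/g.png

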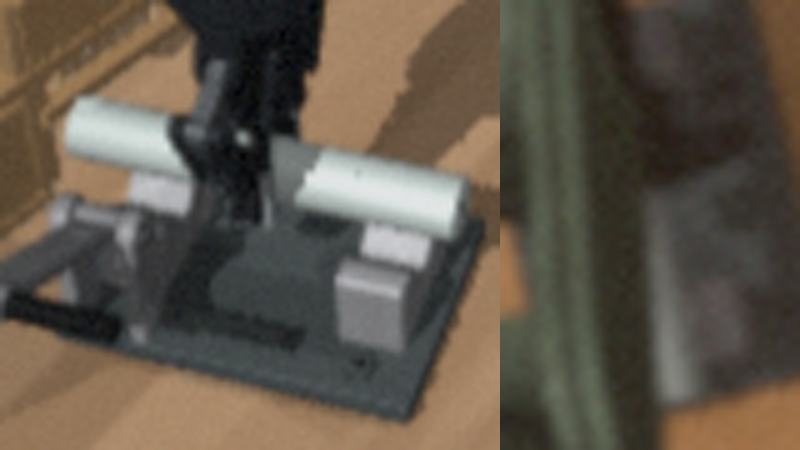

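The bar hovers 24 mm above the grooves, in line with both blocks (light faces at (160,190) and (395,243)), and its overhangs look alike. Lower slowly while watching force.

{"name": "carry_out", "arguments": {"increments": [[[-0.1,0,0.6,0,0,0,0],[-0.1,0,1.2,0,0,0,0],[-0.1,0,1.6,0,0,0,0],[-0.1,0,1.8,0,0,0,0],[-0.1,0,1.8,0,0,0,0]]]}}

```text
time: 7.05
position: [515.1, 217.1, 52.4]
eef_rot: [0.99, 0.139, -0.001, 0.0]
wrist_force: [-0.0, 0.5, -3.4]
width: 28.3
```

{"name": "carry_out", "arguments": {"increments": [[[0,0,0.2,0,0,0,0],[0,0,0.4,0,0,0,0],[0,0,0.4,0,0,0,0],[0,0,0.4,0,0,0,0]]]}}

```text
time: 7.45
position: [515.5, 217.2, 48.9]
eef_rot: [0.99, 0.139, -0.0, 0.0]
wrist_force: [0.4, -0.3, -3.1]
width: 28.3
```

{"name": "carry_out", "arguments": {"increments": [[[0,0,0.1,0,0,0,0],[0,0,0.2,0,0,0,0],[0,0,0.2,0,0,0,0]]]}}

```text
time: 7.75
position: [515.8, 217.5, 47.3]
eef_rot: [0.99, 0.139, 0.0, -0.0]
wrist_force: [-0.6, 0.8, -1.3]
width: 28.4
```

{"name": "carry_out", "arguments": {"increments": [[[0,0,0.1,0,0,0,0],[0,0,0.1,0,0,0,0],[0,0,0.1,0,0,0,0]]]}}

```text
time: 8.05
position: [515.9, 217.7, 47.1]
eef_rot: [0.99, 0.139, 0.0, -0.0]
wrist_force: [-3.5, 2.0, 6.4]
width: 28.3
```

Contact at TCP 47.1 mm, as expected for a seated bar. Release slowly.

{"name": "carry_out", "arguments": {"increments": [[[0,0,0.1,0,0,0,0.38],[0,0,0.1,0,0,0,0.45],[0,0,0.1,0,0,0,0.6],[0,0,0.0,0,0,0,0.8],[0,0,0.0,0,0,0,1],[0,0,0.0,0,0,0,1]]]}}

```text
time: 8.65
position: [515.7, 217.1, 46.0]
eef_rot: [0.99, 0.139, 0.0, 0.0]
wrist_force: [0.7, 0.4, -0.3]
width: 85.3
```

{"name": "carry_out", "arguments": {"increments": [[[0,0,-1,0,0,0,1],[0,0,-4,0,0,0,1],[0,0,-8,0,0,0,1],[0,0,-12,0,0,0,1],[0,0,-16,0,0,0,1],[0,0,-18,0,0,0,1],[0,0,-18,0,0,0,1]]]}}

```text
time: 9.35
position: [518.4, 218.0, 231.6]
eef_rot: [0.99, 0.139, 0.005, -0.001]
wrist_force: [0.2, 0.5, 1.0]
width: 85.4
```

```bash
python3 - <<'E'
from h import *
go(seat(23,146,170),YAW)
s=robot.camera("scene")[...,::-1];t=robot.camera("top")[...,::-1]
h=cv2.cvtColor(s.copy(),cv2.COLOR_BGR2HSV)[235:300,225:330]
m=((h[...,1]<40)&(h[...,2]>120)).astype(np.uint8)
print(proj("scene",[seat(-95,0,0),seat(95,0,0)]))
cv2.imwrite("pics/i.png",np.hstack([cv2.resize(s[225:315,210:330],(600,450),interpolation=2),cv2.resize(t[190:260,170:240],(200,450))]))
E
```

```text
shift cm [  2.  -14.5   0.7] turn [ 0.  -0.1  0. ]
t 9.35 pos [518.4 218.  231.6] w 85.37950925966379 F [0.2 0.5 1. ]
[[317.6 273.5]
 [241.8 256.7]]
```

View pics/i.png

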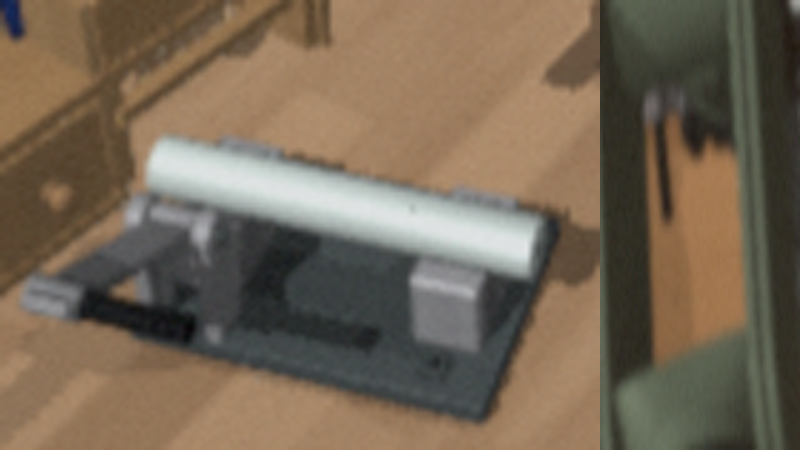

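The bar lies down in both V-blocks: its ends at (158,165) and (535,245) match the predicted seat ends (159,158) and (538,242). The strap is still open, handle at (135,312). Next I move over the handle.

{"name": "carry_out", "arguments": {"increments": [[[2,-14.5,0,0,0,0,0.6],[2,-14.5,0,0,0,0,0.6],[2,-14.5,0,0,0,0,0.6],[2,-14.5,3,0,0,0,0.6],[2,-14.5,6,0,0,0,0.6],[2,-14.5,6,0,0,0,0.6]]], "force": 30}}

```text
time: 10.05
position: [489.6, 359.9, 158.1]
eef_rot: [0.99, 0.14, -0.007, 0.003]
wrist_force: [-0.8, -0.6, -1.3]
width: 51.3
```

```bash
python3 - <<'E'
from h import *
go([499,364,120],YAW)
s=robot.camera("scene")[...,::-1]
cv2.imwrite("pics/j.png",cv2.resize(s[200:310,190:320],(650,550),interpolation=2))
E
```

```text
shift cm [ 1.1 -0.1  3.8] turn [0.  0.2 0. ]
t 10.05 pos [489.6 359.9 158.1] w 51.299933187742624 F [-0.8 -0.6 -1.3]
```

View pics/j.png

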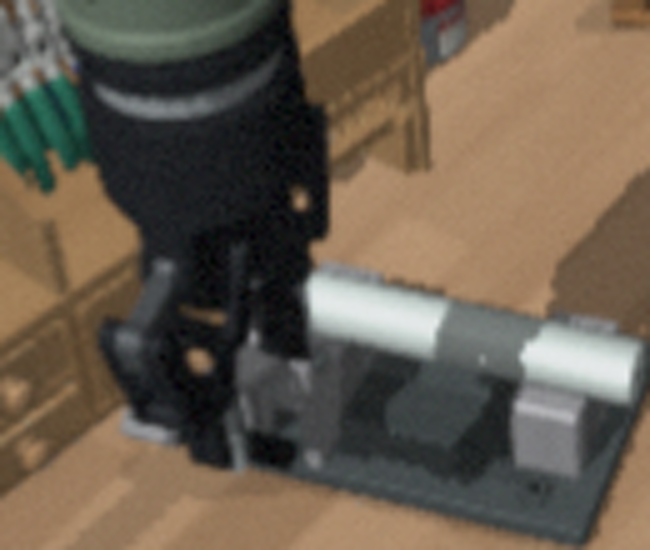

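The fingers stand over the handle, which shows at (180–290,450) below them; a last 11 mm along x is needed. Settle, then go down.

{"name": "carry_out", "arguments": {"increments": [[[1,-0.1,0,0,0.1,0,0.6],[1,-0.1,0,0,0.1,0,0.6],[1,-0.1,0,0,0.1,0,0.6]]]}}

```text
time: 10.4
position: [505.7, 366.1, 167.9]
eef_rot: [0.99, 0.139, 0.006, -0.001]
wrist_force: [-0.2, -0.9, 0.1]
width: 51.6
```

```bash
python3 -c "
from h import *
go([499,364,120],YAW)"
```

```text
shift cm [-0.8  0.   4.8] turn [-0.  -0.1  0. ]
t 10.4 pos [505.7 366.1 167.9] w 51.561363555307956 F [-0.2 -0.9  0.1]
```

{"name": "carry_out", "arguments": {"increments": [[[-0.8,0,1,0,-0.1,0,0.6],[-0.8,0,2,0,-0.1,0,0.6],[-0.8,0,3.5,0,-0.1,0,0.6],[-0.8,0,4.8,0,-0.1,0,0.6],[-0.8,0,4.8,0,-0.1,0,0.6],[-0.8,0,4.8,0,-0.1,0,0.6]]]}}

```text
time: 11.0
position: [496.4, 363.5, 116.8]
eef_rot: [0.99, 0.139, -0.001, 0.0]
wrist_force: [0.9, 1.1, -0.6]
width: 51.3
```

{"name": "carry_out", "arguments": {"increments": [[[0,0,0,0,0,0,0.4],[0,0,0,0,0,0,0.3],[0,0,0,0,0,0,0.2],[0,0,0,0,0,0,0.1],[0,0,0,0,0,0,0],[0,0,0,0,0,0,0],[0,0,0,0,0,0,0]]]}}

```text
time: 11.7
position: [497.3, 364.0, 118.4]
eef_rot: [0.99, 0.139, 0.001, -0.0]
wrist_force: [1.3, 1.2, 1.9]
width: 11.2
```

```bash
python3 -c "
from h import *
go([499,364,120],YAW)
p=robot.sense()['position']-SEAT; c,s=np.cos(YAW),np.sin(YAW)
print('seat coords of tcp',c*p[0]+s*p[1],c*p[1]-s*p[0],p[2])"
```

```text
shift cm [ 0.2  0.1 -0.2] turn [-0. -0.  0.]
t 11.7 pos [497.3 364.  118.4] w 11.209069514253564 F [1.3 1.2 1.9]
seat coords of tcp 22.858734457684438 146.91306065523037 63.3958247897847
```

The rod is gripped (11.2 mm), and its position fits a strap angle of 2.65. Arc table:

```bash
python3 -c "
import numpy as np
a=2.65-np.arange(28)*.1; a=np.append(a,[0.0])[[i for i in range(27)]]
y=-110*np.cos(a);z=110*np.sin(a)
for k in range(0,26,8):
    for i in range(k+1,min(k+9,27)): print(round(a[i],2),[round(-(y[i]-y[k])/10,1),round(-(z[i]-z[k])/10,1)],end=' ')
    print()
"
```

```text
2.55 [np.float64(0.6), np.float64(-0.9)] 2.45 [np.float64(1.2), np.float64(-1.8)] 2.35 [np.float64(2.0), np.float64(-2.6)] 2.25 [np.float64(2.8), np.float64(-3.4)] 2.15 [np.float64(3.7), np.float64(-4.0)] 2.05 [np.float64(4.6), np.float64(-4.6)] 1.95 [np.float64(5.6), np.float64(-5.0)] 1.85 [np.float64(6.7), np.float64(-5.4)] 
1.75 [np.float64(1.1), np.float64(-0.2)] 1.65 [np.float64(2.2), np.float64(-0.4)] 1.55 [np.float64(3.3), np.float64(-0.4)] 1.45 [np.float64(4.4), np.float64(-0.3)] 1.35 [np.float64(5.4), np.float64(-0.2)] 1.25 [np.float64(6.5), np.float64(0.1)] 1.15 [np.float64(7.5), np.float64(0.5)] 1.05 [np.float64(8.5), np.float64(1.0)] 
0.95 [np.float64(0.9), np.float64(0.6)] 0.85 [np.float64(1.8), np.float64(1.3)] 0.75 [np.float64(2.6), np.float64(2.0)] 0.65 [np.float64(3.3), np.float64(2.9)] 0.55 [np.float64(3.9), np.float64(3.8)] 0.45 [np.float64(4.4), np.float64(4.8)] 0.35 [np.float64(4.9), np.float64(5.8)] 0.25 [np.float64(5.2), np.float64(6.8)] 
0.15 [np.float64(0.2), np.float64(1.1)] 0.05 [np.float64(0.3), np.float64(2.2)]
```

{"name": "carry_out", "arguments": {"increments": [[[0,0.6,-0.9,0,0,0,0],[0,1.2,-1.8,0,0,0,0],[0,2.0,-2.6,0,0,0,0],[0,2.8,-3.4,0,0,0,0],[0,3.7,-4.0,0,0,0,0],[0,4.6,-4.6,0,0,0,0],[0,5.6,-5.0,0,0,0,0],[0,6.7,-5.4,0,0,0,0]]]}}

```text
time: 12.5
position: [515.4, 301.2, 174.1]
eef_rot: [0.99, 0.139, 0.001, -0.002]
wrist_force: [-2.5, 6.5, 4.1]
width: 10.8
```

```bash
cat >> h.py <<'E'
def st():
    q=robot.sense();p=q['position']-SEAT; c,s=np.cos(YAW),np.sin(YAW)
    x,y,z=c*p[0]+s*p[1],c*p[1]-s*p[0]-50,p[2]+8-19
    print('x',x,'handle yz rel pivot',y,z,'r',np.hypot(y,z),'ang %.3f'%np.arctan2(z,-y),'w',q['width'],'F',q['wrist_force'],q['time'])
E
python3 -c "
from h import *
st()"
```

```text
x 23.04399677273528 handle yz rel pivot 31.495520979307344 108.14385647871245 r 112.63685691569322 ang 1.854 w 10.826789575502131 F [-2.5  6.5  4.1] 12.5
```

{"name": "carry_out", "arguments": {"increments": [[[0,1.1,-0.1,0,0,0,0],[0,2.2,-0.3,0,0,0,0],[0,3.3,-0.3,0,0,0,0],[0,4.4,-0.2,0,0,0,0],[0,5.4,-0.1,0,0,0,0],[0,6.5,0.2,0,0,0,0],[0,7.5,0.6,0,0,0,0],[0,8.5,1.1,0,0,0,0]]]}}

```text
time: 13.3
position: [539.5, 216.7, 160.8]
eef_rot: [0.99, 0.139, 0.001, 0.0]
wrist_force: [1.5, 4.7, 4.4]
width: 11.1
```

```bash
python3 -c "
from h import *
st()"
```

```text
x 23.057919179005303 handle yz rel pivot -56.397817935348066 94.83124814952836 r 110.33439850502695 ang 1.034 w 11.088475095204643 F [1.5 4.7 4.4] 13.3
```

{"name": "carry_out", "arguments": {"increments": [[[0,0.9,0.6,0,0,0,0],[0,1.8,1.3,0,0,0,0],[0,2.6,2.0,0,0,0,0],[0,3.3,2.9,0,0,0,0],[0,3.9,3.8,0,0,0,0],[0,4.4,4.8,0,0,0,0],[0,4.9,5.8,0,0,0,0],[0,5.2,6.8,0,0,0,0]]]}}

```text
time: 14.1
position: [553.1, 168.2, 91.9]
eef_rot: [0.99, 0.139, 0.0, -0.001]
wrist_force: [3.1, 7.9, 1.8]
width: 10.7
```

```bash
python3 -c "
from h import *
st()"
```

```text
x 22.798637085070034 handle yz rel pivot -106.68647019414061 25.885362514283955 r 109.7818514827526 ang 0.238 w 10.724838439199525 F [3.1 7.9 1.8] 14.1
```

{"name": "carry_out", "arguments": {"increments": [[[0,0.1,0.6,0,0,0,0],[0,0.2,1.2,0,0,0,0],[0,0.2,1.8,0,0,0,0],[0,0.2,2.2,0,0,0,0],[0,0.2,2.2,0,0,0,0]]]}}

```text
time: 14.6
position: [553.7, 166.2, 70.6]
eef_rot: [0.99, 0.139, -0.0, -0.0]
wrist_force: [0.9, 5.6, 3.6]
width: 10.7
```

{"name": "carry_out", "arguments": {"increments": [[[0,0,0.2,0,0,0,0],[0,0,0.3,0,0,0,0],[0,0,0.4,0,0,0,0],[0,0,0.4,0,0,0,0]]]}}

```text
time: 15.0
position: [553.9, 166.2, 69.5]
eef_rot: [0.99, 0.14, 0.0, -0.0]
wrist_force: [-4.5, 4.2, 17.9]
width: 10.8
```

```bash
python3 -c "
from h import *
st()"
```

```text
x 22.96877910026717 handle yz rel pivot -108.90534739009155 3.507460484782399 r 108.9618142709125 ang 0.032 w 10.79938715950361 F [-4.5  4.2 17.9] 15.0
```

Firm contact: the strap pushes back at 18 N and the motion stalls. Open partly, since the bar is close, and rise.

{"name": "carry_out", "arguments": {"increments": [[[0,0,0,0,0,0,0.2],[0,0,-0.1,0,0,0,0.35],[0,0,-0.3,0,0,0,0.35],[0,0,-0.3,0,0,0,0.35]]]}}

```text
time: 15.4
position: [552.8, 165.1, 69.0]
eef_rot: [0.99, 0.139, -0.001, 0.0]
wrist_force: [-0.1, 0.4, 0.1]
width: 30.0
```

{"name": "carry_out", "arguments": {"increments": [[[0,0,-1,0,0,0,0.35],[0,0,-3,0,0,0,0.35],[0,0,-6,0,0,0,0.35],[0,0,-10,0,0,0,0.35],[0,0,-14,0,0,0,0.35],[0,0,-17,0,0,0,0.35],[-4,8,-19,0,0,0,0.35],[-4,12,-19,0,0,0,0.35]]]}}

```text
time: 16.2
position: [547.1, 68.4, 259.7]
eef_rot: [0.99, 0.141, 0.002, 0.0]
wrist_force: [0.4, 0.7, -0.5]
width: 29.9
```

{"name": "carry_out", "arguments": {"increments": [[[-4,20,0,0,0,0,0.35],[-4,20,0,0,0,0,0.35],[-4,20,0,0,0,0,0.35],[-4,20,0,0,0,0,0.35],[-4,20,0,0,0,0,0.35],[-4,20,0,0,0,0,0.35]]]}}

```text
time: 16.8
position: [563.4, -136.6, 256.8]
eef_rot: [0.99, 0.138, -0.0, -0.0]
wrist_force: [0.0, -0.7, -1.2]
width: 29.7
```

```bash
python3 - <<'E'
from h import *
go([500,0,240],YAW)
s=robot.camera("scene")[...,::-1];t=robot.camera("top")[...,::-1]
c=np.cos;P=[seat(-95,0,0),seat(95,0,0),seat(0,-60,19),seat(46,-60,19),seat(60,0,27)]
print("scene crop*5",(proj("scene",P)-[220,230])*5,"top",((proj("top",P)-[210,180])*5+[450,0]))
cv2.imwrite("pics/k.png",np.hstack([cv2.resize(s[230:310,220:310],(450,400),interpolation=2),cv2.resize(t[180:260,210:275],(325,400),interpolation=2)]))
E
```

```text
shift cm [ -2.4 -14.9   1.7] turn [-0.  0. -0.]
t 16.8 pos [ 563.4 -136.6  256.8] w 29.729804304125203 F [ 0.  -0.7 -1.2]
scene crop*5 [[488.  217.6]
 [109.  133.3]
 [336.9  61. ]
 [248.9  42.8]
 [170.2 106.9]] top [[670.9 323. ]
 [603.4  30.6]
 [725.7 145.9]
 [708.6  74.8]
 [606.4  75.3]]
```

View pics/k.png

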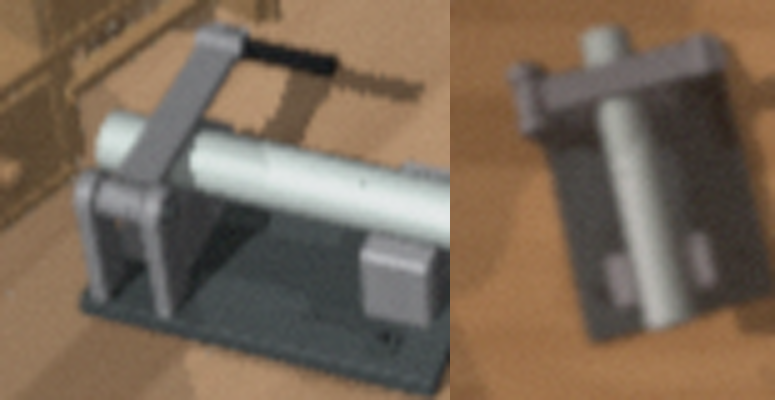

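The picture shows the strap across the bar with its handle from (246,50) to (335,66), against a prediction of (251,45) to (339,63) for angle 0. The bar lies in both grooves with ends near (605,32) and (668,322), predicted (603,31) and (671,323). The arm is clear, so I'll hand in.

```bash
python3 -c "
from h import *
print(robot.hand_in());print(robot.sense()['time'])"
```

```text
the job is handed in; nothing more can be done
None
the job is handed in; nothing more can be done
```

I lifted the bar from its rest, lowered it into both V-grooves and let go. Then I swung the strap over by its handle, pressed it onto the bar, released it and backed off. I handed in at about 17 s of the 58 s allowed; the hand-in gives no verdict.

- **Bar:** it met the grooves with the tool at 47.1 mm, and 47 mm is what a seated bar calls for. In the last pictures its ends lie within a few millimetres of where they should be.
- **Strap:** it pushed back at about 18 N when pressed down. From the gripper position I worked out an angle of about 0.03 rad, inside the 0.07 allowed. In the last picture the handle sits about 1 pixel lower than predicted for angle 0. The seated bar showed a similar shift before the strap was closed, so I put this down to camera calibration.
- **Bystanders:** the arm passed well above the pots and stayed away from the tape, and I felt no unexpected contact. I did not measure their positions again at the end.

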